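Shut the drying cabinet and set its press-and-turn selector

TASK

The little drying cabinet on the bench has been loaded and its front door left hanging ajar. First push the door up until it is fully shut, then start the cabinet: press the sprung selector knob on its roof down, turn it clockwise from off past the one-stud mark to the two-stud mark, and let it spring back up into that notch; do not force it round without pressing it. Leave the dye jar, the nail tin and the glue bottle beside the cabinet where they stand.

Things in the scene. Friction and masses are not known exactly. Their poses are not given: they have to be found in the camera images.
- dryer: grey sheet-metal drying cabinet, 170 deep (x) x 250 wide (y) x 170 high, fixed to the bench. Origin: centre of its underside, on the bench top; its own x points from front to back (the door is on the -x side), z up. Its flat roof, 170 above the bench, carries the selector on one side and the vent on the other, which is which varies
- door (a joint): opening angle of the cabinet's glazed front door, rad: 0 shut (door upright), growing as its top tips outward and down to 1.3. It starts ajar. Stiff hinge: the door stays where it is left; about 4 N at its top edge moves it
- door_hinge (a point): middle of the door's hinge line, along the cabinet's y, at the bottom front edge of the cabinet, 30 above the bench. Axes move with the door: with the door shut they equal the cabinet's, z runs up the door from hinge to top edge, -x is its outer face. The panel is 244 wide and 130 high, its outer face 13 outside the hinge line
- door_rail (a point): middle of the steel finger rail along the door's top edge: a round bar 12 thick and 166 long, standing 29 outside the hinge line and 124 up the door from it; joined to the door by a web, no gap behind it. Axes as the door's
- selector: round black selector base, 80 across, 16 high, fixed on the roof, turned by any small angle to the cabinet. Origin: centre of its underside, on the roof; z up. Its -x axis points to the off mark (one short bar); steel studs round its rim mark the one-, two- and three-stud settings 0.65, 1.30 and 1.95 rad clockwise of off, seen from above
- knob_grip (a point): middle of the knob's round fluted grip, on the turning axis, 44 above the selector's underside while up. The grip is a cylinder 30 across, from 13 below this point to 13 above. It stands on a round skirt 50 across, its top 13 below this point, so fingers astride the grip can also press on the skirt. This point's -x runs along the white pointer line. Axes turn and sink with the knob
- knob_turn (a joint): angle of the knob, rad, clockwise from above: 0 at off, 0.65 one stud, 1.30 two studs, 1.95 three studs. Starts within 0.05 of off. Up in a notch it has only about 0.1 play each way; pressed down it turns freely. Let go within about 0.1 of a mark it springs up into that notch; between marks it stays caught down
- knob_press (a joint): how far the knob is pressed down, m: 0 fully up, 0.008 fully down. The spring takes about 5 N to start and 10 N at full depth; the knob is free to turn when deeper than about 0.006
- vent: steel mushroom-shaped vent cowl, 56 across, 28 high, fixed on the roof beside the selector, not used. Origin: centre of its underside
- dye_jar: small jar of dye with a black screw cap, 60 across, 94 high, standing beside the cabinet. Origin: centre of its underside
- nail_tin: open tin of nails, 61 across, 72 high, standing beside the cabinet. Origin: centre of its underside
- glue_bottle: small white glue bottle with a pointed nozzle, 31 x 42 x 95, standing to the front right of the cabinet. Origin: centre of its underside

How it is judged:
On the way, in this order (a step that is already met when the one before it is completed fails the run):
1. the door is shut while the selector is still at off (value of joint door below 0.05 rad and value of joint knob_turn below 0.2 rad), for 0.2 s.
2. the knob is pressed down and turned, with the door shut (value of joint knob_press above 0.004 m and value of joint knob_turn above 0.3 rad and value of joint door below 0.05 rad).
3. the knob is up in the two-stud notch (value of joint knob_press below 0.002 m and value of joint knob_turn between 1.16 and 1.44 rad), for 0.2 s.
At the end, for the whole second after the job is handed in: the door is shut to within 0.05 rad (about 6 mm at its top edge), and the knob stands still, up (within 2 mm of its top position), in the two-stud notch, 1.30 rad clockwise of off, within 0.14 rad; the jar, tin and bottle have not been shifted by more than 30 mm (all of step 3 and value of joint door below 0.05 rad and velocity of joint knob_turn between -0.1 and 0.1 rad/s); the robot touches nothing.
It fails at once if the dye jar is shifted more than 30 mm (distance of dye_jar from where it was at the start of the episode above 0.03 m).
It fails at once if the nail tin is shifted more than 30 mm (distance of nail_tin from where it was at the start of the episode above 0.03 m).
It fails at once if the glue bottle is shifted more than 30 mm (distance of glue_bottle from where it was at the start of the episode above 0.03 m).
It fails at once if the knob is forced round without being pressed down ((value of joint knob_turn between 0.25 and 0.4 rad and value of joint knob_press below 0.003 m) or (value of joint knob_turn between 0.9 and 1.05 rad and value of joint knob_press below 0.003 m) or (value of joint knob_turn between 1.55 and 1.7 rad and value of joint knob_press below 0.003 m)).
It also fails if it takes over 51 s, if anything falls off the work surface, if the arm or the gripper's body presses on something with over 40 N, if the wrist force passes 120 N, or if a joint passes its speed limit or range.

ROBOT

A 6-joint arm with a two-finger parallel gripper is mounted at the origin on a cart in front of the work surface, level with it; the furniture and walls round the work are solid. World frame = base frame: x ahead of the robot, y to its left, z up, the work surface at z = 0. Lengths are in m, angles in rad, forces in N, time in s.
With the tool pointing down it reaches from about 0.425 to 0.95 m from the base axis. Payload 14.7 kg.
Tool frame: the origin (TCP) lies on the centre line of the jaws, within the pads' length; the fingertips stand 8 mm ahead of it and the grasp point (between the pads) lies 11 mm behind it (arm.finger_overhang is the distance from the TCP to the fingertips, in m); y points along the fingers, z is the direction in which the jaws open and shut, and the axes are right-handed (so a half turn about y gives the same grasp; the last joint's range is limited). The gripper opens to 85 mm and grips with 20 to 120 N. Pads are 22 mm wide; open, the fingers measure 114 mm over their backs; the gripper's body (76 mm by 85 mm) begins 54 mm behind the grasp point. The pads swing forward as they close: fully open they stand 13 mm farther back than shut.
Start: joints at [1.155, 0.48, 1.596, -0, 1.065, -0.047], TCP at [0.234, 0.606, 0.239] pointing down, gripper open.
Joint ranges: [-2.75, 2.75], [-0.82, 2.05], [0.23, 2.67], [-1.56, 4.7], [0.09, 2.69], [-2.92, 2.92]. Speed limits (rad/s): [1.89, 1.89, 2.39, 3.01, 3.01, 3.01].

INTERFACE

Orientations are given as a 3x3 rotation matrix whose columns are the frame's x, y, z axes.
In Python, from station import arm, move_gripper, planner, eyes, job, models, readout gives the robot as it stands. Calls block until the motion is done:
- arm.reach(position, orientation): joint-space move of the TCP to a pose.
- arm.movel(position, ori=None, feed=0.15): straight line of the TCP; ori=None keeps the orientation; feed is the mean speed in m/s.
- arm.goto_joints(angles): joint-space move.
- move_gripper(opening, grasp_force=None): finger opening in m; grasp_force is the grip in N (None keeps the last); returns when the fingers have stopped.
- arm.hold(seconds).
- planner.inverse_kinematics(position, orientation): joint angles nearest the present ones, or None.
- eyes.camera(name): name is "side" or "top" or "wrist"; returns the picture (420x560x3 uint8, red, green, blue); there is no depth.
- eyes.camera_model(name): a dict with "fx", "fy", "cx", "cy" (pixels), "xyz" and "attitude" of the camera in the world. Camera axes: x right, y down, z forward; pixel columns grow to the right and rows downward; lengths in m; the calibration is good to about 2 mm. A picture is of the moment at which its call begins: read the wrist's pose just before it. camera_model takes no time and is no camera call; for the wrist camera it gives the pose at the moment of the call.
A pose or a line that the arm cannot do raises arm.MotionError and nothing moves.
- job.close_job(): hands the job in, once; it reports no verdict.
Trained networks look in the newest picture that a camera, given by its name, has taken for a name from the list of things; names that differ only in an ending like _2 or _b are one class to them, and where a whole thing is asked for, a point or a joint stands for the part that bears it (a point fixed in the world has none). Each returns a list of dicts, best first, with "score" (0 to 1); they miss things now and then, are a little off and sometimes report something else, mostly with a low value. They report only what shows in the picture. A call takes as long as a camera call.
- models.cut_out(camera, name): "pixels" (420x560 bool, what is visible of it) and "pixel" ([column, row] in pixels, amid what is visible of it).
Readings, each from a call of its own:
- readout.get_time(): time.
- readout.get_qpos(): joint angles.
- readout.get_joint_velocities(): joint speeds.
- readout.get_effort(): joint torques, N m.
- readout.get_position(): TCP position.
- readout.get_tool_rot(): TCP orientation.
- readout.get_contact_force(): force on the tool from outside, world axes, zero at the start.
- readout.get_wrist_torque(): the same for the moment, N m.
- readout.get_opening(): finger opening in m.
Only numpy, scipy, OpenCV 4.12 (cv2) and the standard library are available. Lean on these libraries where they do the work, as an engineer would, in place of code of your own. Each camera call takes 0.05 s, during which the arm holds its last target.

## Working session

There is one attempt and no reset: what is moved stays moved. The work goes in short steps, each a Python script; the robot and the scene stay as the last script left them, time stands still between calls to the robot, and variables do not carry over. Pictures are saved under pics/ and viewed, and the job is handed in when it is done.

```bash
ls; mkdir -p pics; python3 - <<'E'
from station import *
import cv2,numpy as np
for c in ["side","top","wrist"]:
    im=eyes.camera(c); cv2.imwrite(f"pics/{c}0.png",im[:,:,::-1])
    m=eyes.camera_model(c); print(c,{k:np.round(v,4).tolist() for k,v in m.items()})
    for n in ["dryer","door","selector","knob_grip","vent","dye_jar","nail_tin","glue_bottle","door_rail"]:
        r=models.cut_out(c,n); print(n,[(round(d['score'],2),np.round(d['pixel']).tolist(),int(d['pixels'].sum())) for d in r[:2]])
print(readout.get_time(),readout.get_position(),readout.get_tool_rot(),readout.get_contact_force())
E
```

```text
pics
side {'fx': 400.5684, 'fy': 400.5684, 'cx': 285.4542, 'cy': 210.4313, 'xyz': [0.0053, -0.2427, 0.69], 'attitude': [[0.4384, -0.5751, 0.6907], [-0.8986, -0.2935, 0.326], [0.0152, -0.7636, -0.6455]]}
dryer [(0.62, [326.0, 230.0], 12874), (0.55, [413.0, 275.0], 1043)]
door [(0.67, [298.0, 271.0], 2286), (0.51, [363.0, 199.0], 434)]
selector [(0.91, [312.0, 180.0], 844)]
knob_grip [(0.59, [311.0, 170.0], 366)]
vent [(0.95, [365.0, 198.0], 391)]
dye_jar [(0.95, [255.0, 199.0], 706)]
nail_tin [(0.7, [412.0, 274.0], 1077), (0.31, [253.0, 201.0], 744)]
glue_bottle [(0.89, [407.0, 311.0], 593)]
door_rail [(0.89, [299.0, 270.0], 2168)]
top {'fx': 491.3946, 'fy': 491.3946, 'cx': 278.2196, 'cy': 208.4359, 'xyz': [0.3829, 0.0416, 1.1314], 'attitude': [[-0.0171, -0.9773, 0.211], [-0.9999, 0.0171, -0.002], [-0.0017, -0.211, -0.9775]]}
dryer [(0.78, [322.0, 211.0], 14827), (0.65, [402.0, 196.0], 800)]
door [(0.57, [314.0, 254.0], 5020)]
selector [(0.57, [290.0, 168.0], 1220)]
knob_grip [(0.76, [288.0, 163.0], 488), (0.32, [314.0, 252.0], 5016)]
vent [(0.78, [353.0, 173.0], 557)]
dye_jar [(0.89, [225.0, 176.0], 674)]
nail_tin [(0.6, [402.0, 197.0], 745)]
glue_bottle [(0.72, [409.0, 242.0], 329), (0.65, [311.0, 251.0], 4937)]
door_rail [(0.72, [311.0, 252.0], 5052)]
wrist {'fx': 327.7576, 'fy': 327.7576, 'cx': 283.7483, 'cy': 215.7618, 'xyz': [0.1583, 0.6348, 0.3734], 'attitude': [[0.3606, 0.8838, 0.2982], [0.9327, -0.3419, -0.1146], [0.0007, 0.3195, -0.9476]]}
dryer []
door []
selector []
knob_grip []
vent []
dye_jar []
nail_tin []
glue_bottle []
door_rail []
1.5 [0.23430029 0.60628788 0.23930262] [[ 9.32760627e-01 -1.49196410e-05  3.60496342e-01]
 [-3.60496343e-01 -3.42031016e-05  9.32760626e-01]
 [-1.58636064e-06 -9.99999999e-01 -3.72817825e-05]] [-0.0655488  -0.0722442   0.16902703]
```

```bash
python3 - <<'E'
import cv2
a=cv2.imread("pics/top0.png");cv2.imwrite("pics/topz.png",cv2.resize(a[110:310,180:450],None,fx=2.9,fy=2.9,interpolation=cv2.INTER_CUBIC))
a=cv2.imread("pics/side0.png");cv2.imwrite("pics/sidez.png",cv2.resize(a[130:350,200:460],None,fx=2.7,fy=2.7,interpolation=cv2.INTER_CUBIC))
E
```

```text
(no output)
```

View pics/topz.png

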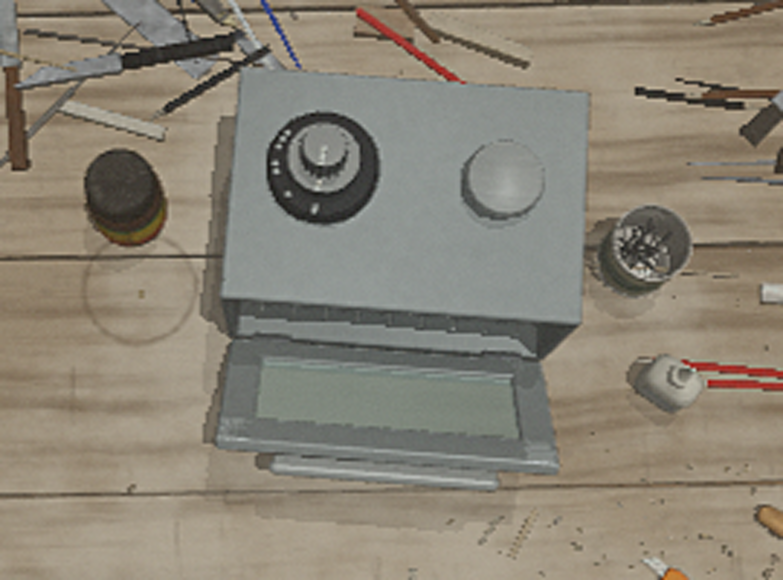

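View pics/sidez.png

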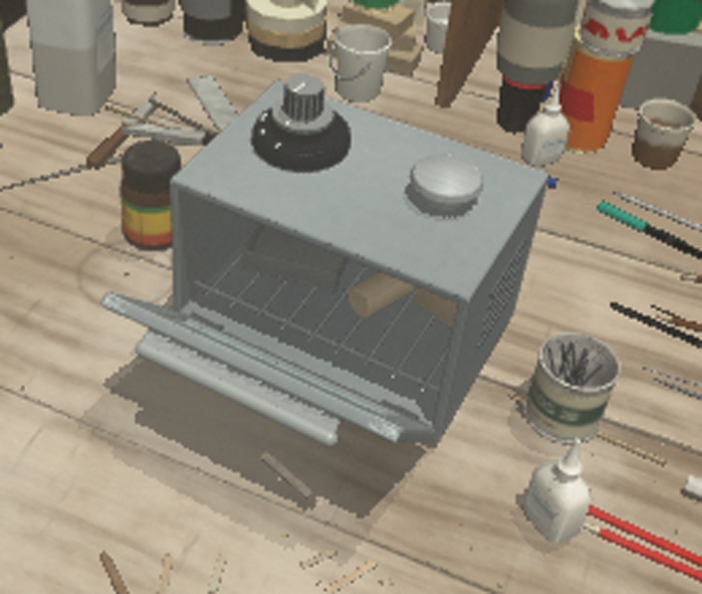

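```bash
cat > fit.py <<'E'
from station import *
import cv2,numpy as np
from scipy.optimize import least_squares
M={c:eyes.camera_model(c) for c in("top","side")}
def proj(c,P):
    m=M[c];p=(np.atleast_2d(P)-np.array(m['xyz']))@np.array(m['attitude'])
    return np.c_[m['fx']*p[:,0]/p[:,2]+m['cx'],m['fy']*p[:,1]/p[:,2]+m['cy']]
def R(a):return np.array([[np.cos(a),-np.sin(a),0],[np.sin(a),np.cos(a),0],[0,0,1]])
T=lambda l:np.array(l)/2.9+[180,110]-.33
S=lambda l:np.array(l)/2.7+[200,130]-.33
C=np.array([[-.085,.125,.17],[-.085,-.125,.17],[.085,.125,.17],[.085,-.125,.17]])
t=T([(222,297),(580,323),(242,68),(588,92)]); s=S([(175,183),(465,297),(277,82),(553,180)])
def cab(p,L):return np.array(L)@R(p[2]).T+[p[0],p[1],0]
def door(p,L):
    L=np.array(L);a=p[3];x=L[:,0]*np.cos(a)-L[:,2]*np.sin(a);z=L[:,0]*np.sin(-a)*-1*0+L[:,2]*np.cos(a)+L[:,0]*np.sin(a)
    return cab(p,np.c_[-.085+x,L[:,1],.03+z])
rail=[(-.029,.083,.124),(-.029,-.083,.124)]
rt=T([(272,463),(497,483)]);rs=S([(141,346),(334,437)])
f=lambda p:np.r_[(proj("top",cab(p,C))-t).ravel(),(proj("side",cab(p,C))-s).ravel(),(proj("top",door(p,rail))-rt).ravel(),(proj("side",door(p,rail))-rs).ravel()]
r=least_squares(f,[.6,0,0,.8],loss='soft_l1');p=r.x
if __name__=="__main__":
    print("cab",p.round(4)); print(f(p).reshape(-1,2).round(1).tolist()); print("rail",door(p,[(-.029,0,.124)]).round(4),"edge",door(p,[(0,0,.13),(-.013,0,.13)]).round(4))
    # selector: off,1,2,3 marks in top, knob top centre top/side, base
    mk=T([(315,209),(288,192),(275,167),(284,134)]);kt=T([(324,141)])
    ks=S([(305,84)])
    def g(q):
        L=[(q[0]-q[3]*np.cos(a),q[1]+q[3]*np.sin(a),.186) for a in (0,.65,1.3,1.95)]
        c,s_=np.cos(q[2]),np.sin(q[2])
        a=np.array([0,.65,1.3,1.95])-q[2]
        L=np.c_[q[0]-q[3]*np.cos(a),q[1]+q[3]*np.sin(a),np.full(4,.186)]
        return np.r_[(proj("top",L)-mk).ravel(),(proj("top",[q[0],q[1],.227])-kt).ravel(),(proj("side",[q[0],q[1],.227])-ks).ravel()]
    q=least_squares(g,[.65,.06,0,.035],loss='soft_l1').x
    print("sel x,y,yaw,r",q.round(4),g(q).reshape(-1,2).round(1).tolist())
    print("in cab",(R(p[2]).T@np.r_[q[:2]-p[:2],0]).round(4))
    def ground(c,px,z):
        m=M[c];d=np.array(m['attitude'])@[(px[0]-m['cx'])/m['fx'],(px[1]-m['cy'])/m['fy'],1];o=np.array(m['xyz']);return (o+d*(z-o[2])/d[2]).round(3)
    print("vent",ground("top",T([503,175]),.195),"jar",ground("top",T([123,180]),.094),"tin",ground("top",T([650,240]),.072),"glue",ground("top",T([684,376]),.095))
E
python3 fit.py
```

```text
cab [ 0.6558 -0.0475 -0.0979  0.7438]
[[-0.7, 0.2], [1.0, 1.1], [-0.2, -1.0], [1.3, -0.1], [-2.4, -2.1], [1.8, 0.6], [0.0, -1.7], [-0.6, -3.2], [-0.9, 0.4], [0.9, -0.0], [-1.2, -1.1], [1.2, 0.8]]
rail [[ 0.4664 -0.0289  0.1016]] edge [[ 0.4836 -0.0306  0.1257]
 [ 0.4741 -0.0297  0.1169]]
sel x,y,yaw,r [ 0.6751  0.0117 -0.211   0.034 ] [[-0.1, -0.4], [-0.2, 0.3], [0.0, -0.7], [-0.4, 0.6], [0.6, 0.7], [0.4, -0.8]]
in cab [0.0134 0.0608 0.    ]
vent [ 0.66  -0.11   0.195] jar [0.691 0.161 0.094] tin [ 0.643 -0.24   0.072] glue [ 0.534 -0.251  0.095]
```

```bash
cat > h.py <<'E'
from fit import *
def O(th):
    c,s=np.cos(th),np.sin(th);return np.array([[s,0,c],[-c,0,s],[0,-1,0]])
def railc(a):return -.085-.029*np.cos(a)-.124*np.sin(a), .03+.124*np.cos(a)-.029*np.sin(a)
def push_pose(a,gap=0,y=.055):
    x,z=railc(a);return cab(p,[(x-.006-.011-gap,y,z-.022)])[0]
TH=np.pi/2+p[2]
SEL=np.array([.6751,.0117])
E
python3 - <<'E'
from h import *
ik=planner.inverse_kinematics
for a,g in((.744,.02),(.744,.008),(.4,0),(0,0)):
    P=push_pose(a,g);print(P.round(3),np.hypot(*P[:2]).round(3),np.round(ik(P,O(TH)),2) if ik(P,O(TH)) is not None else None)
P=push_pose(.744,.012);P[2]=.22;print(ik(P,O(TH)))
for th in(2.2,1.9,1.2,.9,.6):
    print(th,np.round(ik(np.r_[SEL,.21],O(th)),2))
print(readout.get_time())
E
```

```text
[0.435 0.029 0.08 ] 0.436 [-0.    0.45  2.22 -0.    0.47 -1.48]
[0.447 0.028 0.08 ] 0.448 [-0.    0.46  2.19 -0.    0.49 -1.48]
[0.485 0.024 0.111] 0.486 [-0.01  0.44  2.09 -0.    0.61 -1.48]
[0.531 0.02  0.132] 0.531 [-0.02  0.46  1.97 -0.    0.71 -1.49]
[-3.78497411e-03  2.17484401e-01  2.07002208e+00 -4.44089210e-16
  8.54086175e-01 -1.47673075e+00]
2.2 [-0.03  0.54  1.56 -0.    1.04 -2.23]
1.9 [-0.03  0.54  1.56 -0.    1.04 -1.93]
1.2 [-0.03  0.54  1.56 -0.    1.04 -1.23]
0.9 [-0.03  0.54  1.56 -0.    1.04 -0.93]
0.6 [-0.03  0.54  1.56 -0.    1.04 -0.63]
1.5
```

```bash
python3 - <<'E'
from h import *
F=lambda:readout.get_contact_force().round(1)
move_gripper(0.0)
arm.reach(np.array([.36,.33,.28]),O(TH))
P=push_pose(.744,.018);Q=P.copy();Q[2]=.22
arm.reach(Q,O(TH));print(F())
arm.movel(P,O(TH));print(F(),readout.get_time())
for a in np.linspace(.7,.1,5):
    arm.movel(push_pose(a),O(TH),feed=.08);print(round(a,2),F(),readout.get_position().round(4))
print(readout.get_time())
for c in("side","top"):
    cv2.imwrite(f"pics/{c}1.png",eyes.camera(c)[:,:,::-1])
E
```

```text
[-0.5 -0.4  0. ]
[ 0.8  0.1 -0.2] 5.725
0.7 [-18.    5.7  12.5] [0.4553 0.0274 0.0844]
0.55 [-27.    6.8  25.4] [0.4662 0.0263 0.099 ]
0.4 [-10.3   1.    7.1] [0.4841 0.0246 0.1118]
0.25 [0.3 0.6 1.1] [0.5022 0.0228 0.1219]
0.1 [ 0.3 -0.5 -0.3] [0.5191 0.0211 0.1287]
7.7167
```

View pics/side1.png

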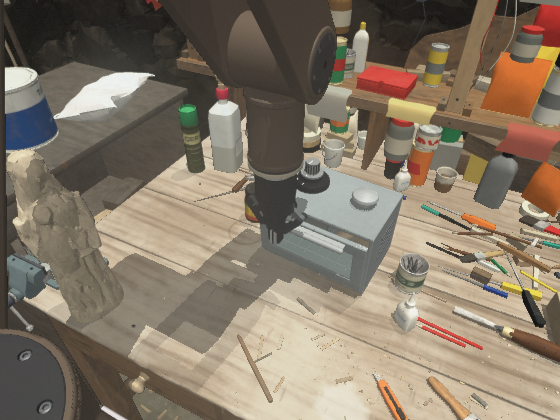

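```bash
python3 - <<'E'
import cv2
a=cv2.imread("pics/side1.png")[150:300,230:430];b=cv2.imread("pics/top1.png")[110:260,230:430]
import numpy as np
cv2.imwrite("pics/z1.png",cv2.resize(np.hstack([a,b]),None,fx=2,fy=2,interpolation=cv2.INTER_CUBIC))
E
```

```text
(no output)
```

View pics/z1.png

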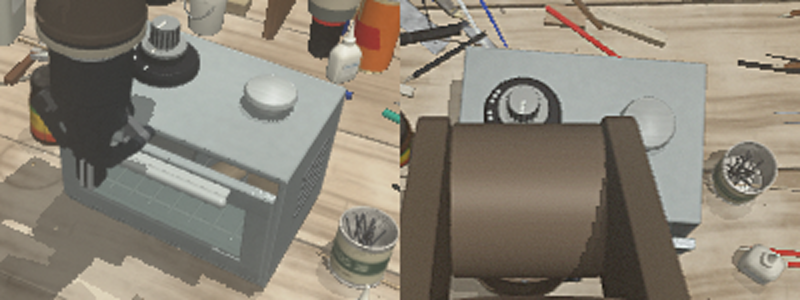

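```bash
python3 - <<'E'
from h import *
F=lambda:readout.get_contact_force().round(1)
d=np.r_[np.cos(p[2]),np.sin(p[2]),0]
P=push_pose(.1)
for k in range(1,16):
    Q=P+d*.002*k+[0,0,.0004*k]
    arm.movel(Q,O(TH),feed=.05);f=F();print(k,f,readout.get_position().round(4))
    if -f@d>14: break
arm.hold(.3);print(F(),readout.get_time())
cv2.imwrite("pics/side2.png",cv2.resize(eyes.camera("side")[150:300,230:430,::-1],None,fx=3.5,fy=3.5,interpolation=cv2.INTER_CUBIC))
E
```

```text
1 [ 0.   0.3 -0.6] [0.5206 0.021  0.1288]
2 [-3.   0.3  2.1] [0.5225 0.0208 0.1293]
3 [-2.8 -0.   1.8] [0.5248 0.0206 0.1297]
4 [-1.3  0.3  1.8] [0.5269 0.0204 0.1301]
5 [-0.9 -0.9  2.2] [0.5289 0.0202 0.1305]
6 [-0.2 -0.1  1.5] [0.5308 0.02   0.1309]
7 [-6.1  0.5  5.1] [0.5317 0.0199 0.1311]
8 [-14.8   1.7   7.3] [0.5318 0.0199 0.1311]
[-15.8   3.    6.8] 10.1167
```

View pics/side2.png

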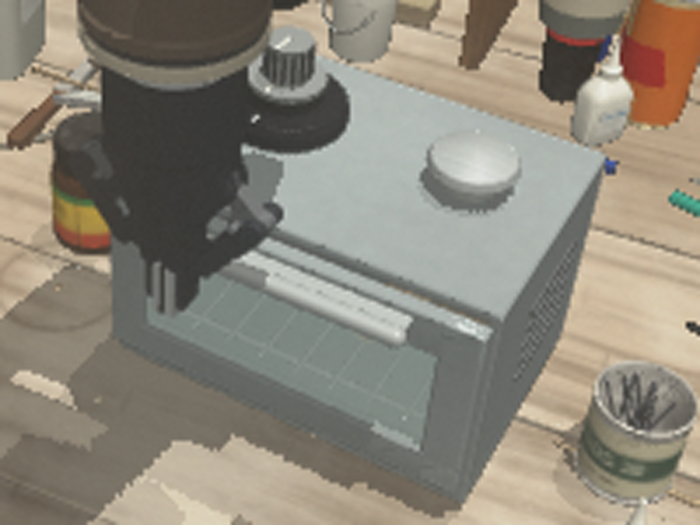

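Door reached a hard stop at the predicted shut position (15 N, x=0.532). Backing off and looking at the knob from above.

```bash
python3 - <<'E'
from h import *
d=np.r_[np.cos(p[2]),np.sin(p[2]),0]
P=readout.get_position()
arm.movel(P-d*.04,feed=.1)
Q=P-d*.045;Q[2]=.33
arm.movel(Q,feed=.25)
move_gripper(.085)
arm.reach(np.r_[SEL,.33],O(1.9))
print(readout.get_time())
for c in("side","top","wrist"):
    cv2.imwrite(f"pics/{c}3.png",eyes.camera(c)[:,:,::-1])
m=eyes.camera_model("wrist");print(m)
for n in("knob_grip","selector"):
    r=models.cut_out("wrist",n);print(n,[(d['score'],d['pixel']) for d in r[:2]])
a=cv2.imread("pics/wrist3.png");b=cv2.imread("pics/side3.png")
cv2.imwrite("pics/side3z.png",cv2.resize(b[150:300,230:430],None,fx=3.5,fy=3.5,interpolation=cv2.INTER_CUBIC))
E
```

```text
13.25
{'fx': 327.7575636891088, 'fy': 327.7575636891088, 'cx': 283.74826578422835, 'cy': 215.761786634477, 'xyz': array([ 0.59700265, -0.01574632,  0.46474008]), 'attitude': array([[-3.22675160e-01,  8.96726841e-01,  3.02921961e-01],
       [ 9.46509730e-01,  3.05613290e-01,  1.03536697e-01],
       [ 2.67157952e-04,  3.20127303e-01, -9.47374497e-01]])}
knob_grip [(0.58, [283.6, 205.4])]
selector [(0.81, [281.1, 199.0])]
```

View pics/wrist3.png

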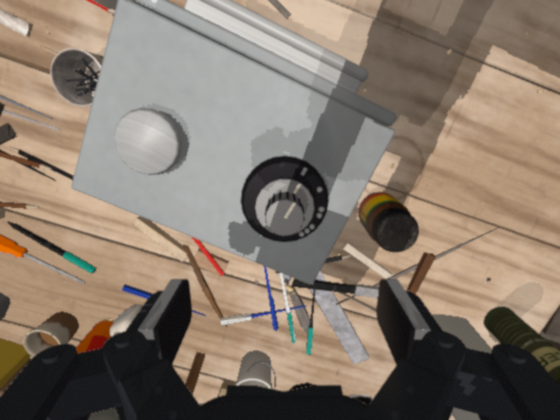

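View pics/side3z.png

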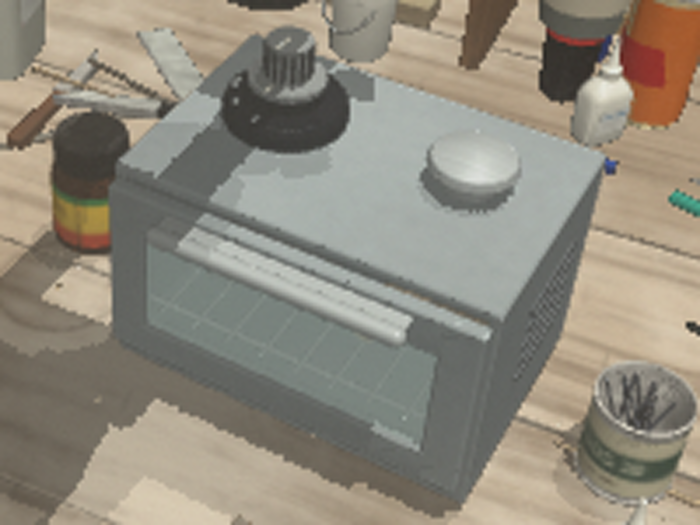

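```bash
python3 - <<'E'
from h import *
M["wrist"]=eyes.camera_model("wrist")
t=np.linspace(0,2*np.pi,60)
outs=[]
for c,(x0,y0,w) in {"wrist":(225,140,120),"top":(255,130,75)}.items():
    a=cv2.imread(f"pics/{c}3.png");k=390/w
    z=cv2.resize(a[y0:y0+w,x0:x0+w],(390,390),interpolation=cv2.INTER_CUBIC);raw=z.copy()
    for r,h,col in((.015,.227,(0,0,255)),(.025,.201,(0,255,0)),(.04,.17,(255,0,0))):
        q=proj(c,np.c_[SEL[0]+r*np.cos(t),SEL[1]+r*np.sin(t),np.full(60,h)])
        cv2.polylines(z,[((q-[x0,y0]+.5)*k).astype(np.int32)],True,col,1)
    outs.append(np.vstack([raw[:290],z[:290]]) if 0 else np.hstack([raw,z]))
    cv2.imwrite(f"pics/ov_{c}.png",outs[-1])
E
```

```text
(no output)
```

View pics/ov_wrist.png

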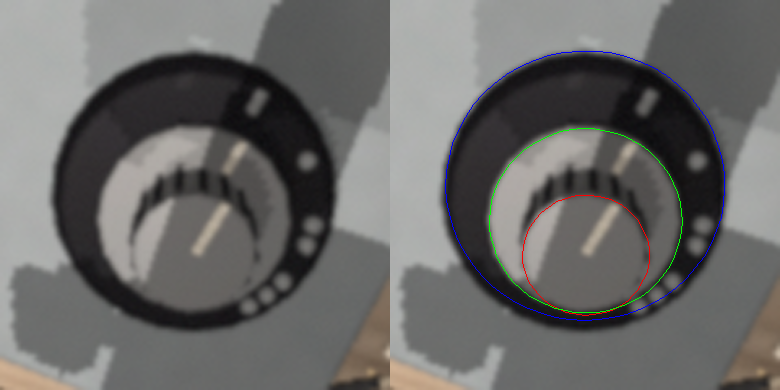

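View pics/ov_top.png

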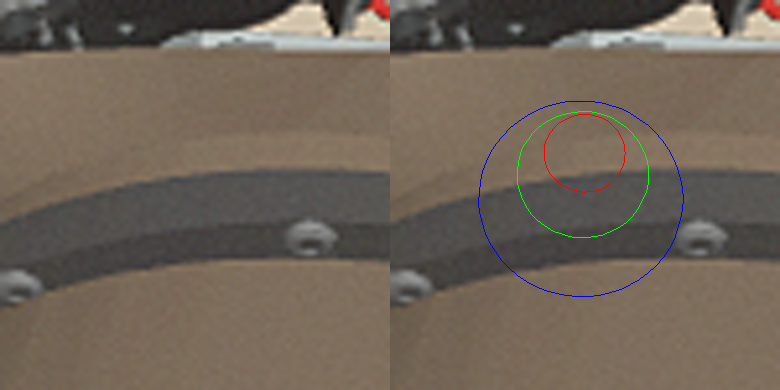

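```bash
python3 - <<'E'
from h import *
F=lambda:readout.get_contact_force().round(1)
th=1.9
arm.movel(np.r_[SEL,.215],O(th),feed=.1);print(F())
move_gripper(.0,30);print("open",readout.get_opening(),F(),readout.get_wrist_torque().round(2),readout.get_time())
z=.215
while z>.199:
    z-=.002;arm.movel(np.r_[SEL,z],O(th),feed=.04);f=F();print(round(z,3),readout.get_position()[2].round(4),f)
    if f[2]>25:break
print(readout.get_time(),readout.get_opening())
cv2.imwrite("pics/side4.png",cv2.resize(eyes.camera("side")[130:280,230:430,::-1],None,fx=3.5,fy=3.5,interpolation=cv2.INTER_CUBIC))
E
```

```text
[0.1 0.1 0. ]
open 0.028604312197932507 [-1.4  4.9  4.3] [ 0.71  0.31 -0.01] 15.35
0.213 0.2131 [-2.3  5.4  5.3]
0.211 0.2112 [-1.9  4.7  7. ]
0.209 0.2094 [-3.1  5.4  7.7]
0.207 0.2075 [-3.9  5.4  9.5]
0.205 0.2072 [-8.   6.1 26.5]
16.6 0.029045534089760603
```

View pics/side4.png

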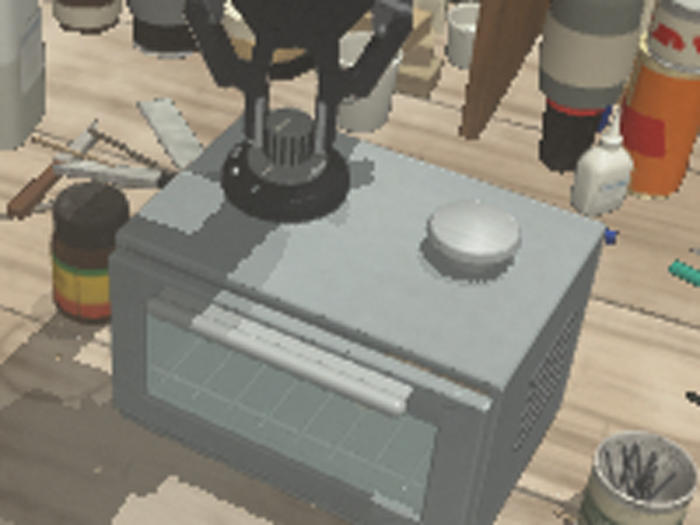

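Spring force rose to ~9.5 N then hit the bottom stop: the knob is fully pressed. Turning now.

```bash
python3 - <<'E'
from h import *
F=lambda:readout.get_contact_force().round(1)
th=1.9
arm.movel(np.r_[SEL,.206],O(th),feed=.04);print(F())
for a in np.linspace(.1,1.30,13):
    arm.movel(np.r_[SEL,.206],O(th-a));f=F();R_=readout.get_tool_rot()
    print(round(a,2),round(th-np.arctan2(R_[1,2],R_[0,2]),3),readout.get_position().round(4),f,readout.get_wrist_torque().round(2))
    if np.linalg.norm(f)>60:break
print(readout.get_time())
cv2.imwrite("pics/side5.png",cv2.resize(eyes.camera("side")[130:280,230:430,::-1],None,fx=3.5,fy=3.5,interpolation=cv2.INTER_CUBIC))
cv2.imwrite("pics/wrist5.png",eyes.camera("wrist")[:,:,::-1])
E
```

```text
[-5.2  4.9 17.5]
0.1 0.101 [0.6754 0.012  0.2073] [-5.6  4.1 16.5] [0.79 1.   0.  ]
0.2 0.201 [0.6754 0.0119 0.2073] [-6.4  4.1 16.6] [ 0.66  0.94 -0.01]
0.3 0.301 [0.6754 0.0118 0.2073] [-4.8  3.7 16.6] [ 0.5   0.94 -0.05]
0.4 0.401 [0.6754 0.0117 0.2073] [-5.7  3.  15.9] [0.38 0.94 0.  ]
0.5 0.501 [0.6753 0.0116 0.2073] [-4.9  2.2 16. ] [0.23 1.02 0.03]
0.6 0.601 [0.6753 0.0115 0.2073] [-5.9  1.2 17.2] [ 0.04  1.04 -0.04]
0.7 0.701 [0.6753 0.0114 0.2073] [-6.   0.4 16.7] [-0.06  1.15 -0.05]
0.8 0.801 [0.6752 0.0113 0.2073] [-6.7 -0.2 17.9] [-0.18  1.24 -0.07]
0.9 0.901 [0.6751 0.0113 0.2073] [-6.3 -0.1 18. ] [-0.27  1.33 -0.03]
1.0 1.001 [0.675  0.0112 0.2072] [-8.4 -1.5 18.8] [-0.44  1.48 -0.04]
1.1 1.101 [0.6749 0.0111 0.2073] [-8.6 -2.4 19.2] [-0.44  1.59 -0.  ]
1.2 1.201 [0.6748 0.0111 0.2073] [-7.8 -1.9 18.7] [-0.49  1.7   0.02]
1.3 1.301 [0.6747 0.011  0.2073] [-9.6 -2.5 20. ] [-0.46  1.84  0.03]
20.15
```

View pics/side5.png

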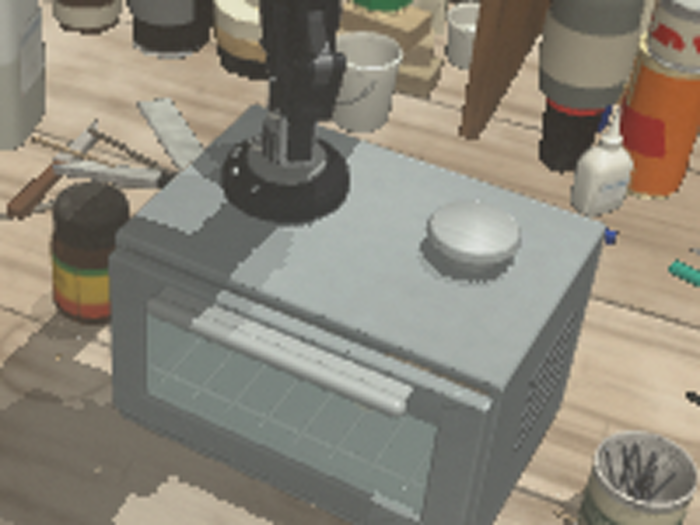

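View pics/wrist5.png

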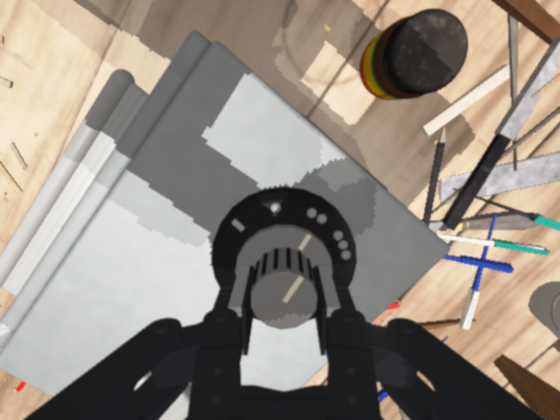

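Pointer lines up with the two-stud pair. Letting it rise, releasing, and checking.

```bash
python3 - <<'E'
from h import *
F=lambda:readout.get_contact_force().round(1)
th=.6
arm.movel(np.r_[SEL,.2155],O(th),feed=.03);print(F(),readout.get_position())
arm.hold(.3)
move_gripper(.06);print(F(),readout.get_opening())
arm.movel(np.r_[SEL,.33],O(th),feed=.1)
arm.hold(.3);print(F(),readout.get_time())
M["wrist"]=eyes.camera_model("wrist")
a=eyes.camera("wrist")[:,:,::-1].copy();cv2.imwrite("pics/wrist6.png",a)
q=proj("wrist",[[*SEL,.2]])[0];x0,y0=(q-60).astype(int);w=120
t=np.linspace(0,2*np.pi,60);k=390/w
z=cv2.resize(a[y0:y0+w,x0:x0+w],(390,390),interpolation=cv2.INTER_CUBIC);raw=z.copy()
for r,h,col in((.015,.227,(0,0,255)),(.025,.201,(0,255,0)),(.025,.193,(0,255,255))):
    q=proj("wrist",np.c_[SEL[0]+r*np.cos(t),SEL[1]+r*np.sin(t),np.full(60,h)])
    cv2.polylines(z,[((q-[x0,y0]+.5)*k).astype(np.int32)],True,col,1)
al=1.30+.211
q=proj("wrist",[[SEL[0]-r*np.cos(al),SEL[1]+r*np.sin(al),h] for r,h in((0,.227),(.015,.227))])
cv2.line(z,*[tuple(int(v) for v in (u-[x0,y0]+.5)*k) for u in q],(255,0,255),1)
cv2.imwrite("pics/ov6.png",np.hstack([raw,z]))
cv2.imwrite("pics/side6.png",eyes.camera("side")[:,:,::-1])
cv2.imwrite("pics/side6z.png",cv2.resize(cv2.imread("pics/side6.png")[130:330,200:460],None,fx=2.7,fy=2.7,interpolation=cv2.INTER_CUBIC))
E
```

```text
[-6.4 -2.6  4.7] [0.67451164 0.01116916 0.21531573]
[-0.4  0.3 -0.1] 0.05947396609921347
[ 0.3 -0.3 -0. ] 23.0167
```

View pics/ov6.png

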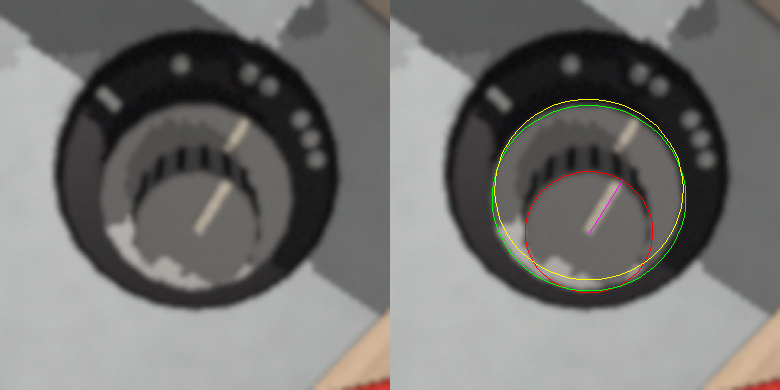

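View pics/side6z.png

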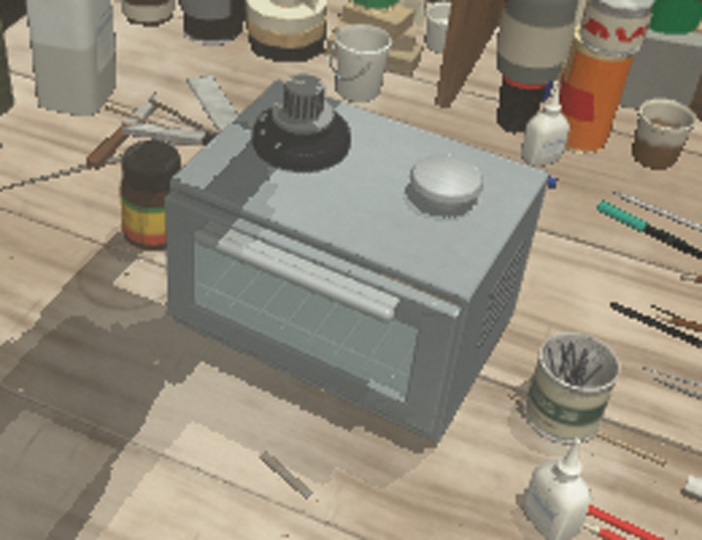

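```bash
python3 -c "
from station import *
print(readout.get_contact_force(),readout.get_time());job.close_job()"
```

```text
[0.10375021 0.42247317 0.13740144] 23.1167
the job is handed in; nothing more can be done
```

The door is shut, the selector is up in the two-stud notch, and I handed the job in at 23.1 s of the 51 s limit.

- **Door:** I pushed it up with the closed fingers on the rail until it met a hard stop at about 15 N. The tool stopped at x = 0.532, against 0.531 calculated for shut. The last side picture shows the door flush.
- **Selector:** I gripped the knob and pressed it until it bottomed after about 8 mm of travel. Then I turned it 1.30 rad clockwise while it was held down, let it rise with the grip on, and released it.
- **Last checks:** The wrist picture shows the knob's skirt and grip circles where they should be for "fully up". The pointer sits on the two-stud pair, within a few degrees of 1.30 rad. The jar, tin and bottle stand where they did at the start. The tool is about 0.1 m clear of the knob and the contact force is near zero.
- **Did not go as planned:** Early in the door push the tool force rose to about 37 N, more than the stiff hinge alone needs. The likely cause is that the fingers are thicker than I assumed or the gripper touched the rail. The force dropped again as the door closed, and nothing else was disturbed.

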